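Open the reject-bin lock and hold its shackle up

ROBOT

A 6-joint arm with a two-finger parallel gripper is mounted at the origin on the work surface. World frame = base frame: x ahead of the robot, y to its left, z up, the work surface at z = 0. Lengths are in m, angles in rad, forces in N, time in s.
With the tool pointing down it reaches from about 0.375 to 0.925 m from the base axis. Payload 5.7 kg.
Tool frame: the origin (TCP) lies on the front face of the gripper's body, between the roots of the fingers; the fingertips stand 80 mm ahead of it and the grasp point (between the pads) lies 61 mm ahead of it; z points along the fingers, y is the direction in which the jaws open and shut (so a half turn about z gives the same grasp; the last joint's range is limited). The gripper opens to 88 mm and grips with 3 to 60 N. Pads are 20 mm wide; open, the fingers measure 115 mm over their backs; the gripper's body (75 mm by 178 mm) begins 61 mm behind the grasp point.
Start: joints at [-1.462, 0.359, 1.51, -0, 1.272, -0.115], TCP at [0.133, -0.585, 0.303] pointing down, gripper open.
Joint ranges: [-2.97, 2.97], [-1.01, 2.36], [0.21, 2.38], [-0.96, 4.11], [0.2, 2.71], [-2.98, 2.98]. Speed limits (rad/s): [2.39, 2.39, 3.14, 3.14, 3.14, 3.14].

INTERFACE

Orientations are given as a rotation vector (axis times angle).
In Python, from rig import env gives the robot as it stands.
- The arm moves only by the tool drive_tool, never from a script. Its argument "motion" is a list of rows, each a list of 2 entries, a list of its own where there are three numbers: the shift along the world's x, y, z in mm, then the turn, a rotation vector about the world's x, y, z in rad. In form: [[[tx, ty, tz], [ax, ay, az]], ...]. A call has 1 to 5 rows; each row is the pose to reach, as a shift and turn from the pose measured when the call began; what a row does not reach only later rows make up. A row lasts 1/8 s, in which the tool goes at most 62.5 mm and 10.7 degrees, less where a joint would pass 70% of its speed; a pose out of reach is approached as far as the arm can. A call with a gripper value outside its range is refused whole. "hand" is the opening in per cent of the stroke, from 0 (shut) to 100 (fully open), set as the call begins (left out, the last holds). The fingers move at their own pace and stop on an object; "grip_force" is the grip in N (left out, the last holds). Time passes only in rows, so rows that repeat a pose let the fingers close. It gives the time, the measured TCP pose, the force and the opening at its end, in the units of the state.
- env.observe(): the state, without advancing time (a new reading comes with each control period).
- env.grab_frame(name): name is "scene" or "side" or "wrist"; returns the picture (400x640x3 uint8, red, green, blue); there is no depth.
- env.get_calibration(name): a dict with "fovy" (degrees; the focal length in pixels is half the picture's height over the tangent of half this angle, whatever the lens; pixels are square), "cx", "cy" (the principal point, pixels), "R" (3x3) and "t" (3): a world point X has camera coordinates R X + t. Camera axes: x right, y down, z forward; pixel columns grow to the right and rows downward; lengths in m; the calibration is good to about 2 mm. A picture is of the moment at which its call begins: read the wrist's pose just before it. get_calibration takes no time and is no camera call; for the wrist camera it gives the pose at the moment of the call.
- env.close_job(): hands the job in, once; it reports no verdict.
The state is a dict: "t": time; "qpos": joint angles; "qd": joint speeds; "joint_torque": joint torques, N m; "tcp_pos": TCP position; "tcp_rot": TCP orientation; "ft_force": force on the tool from outside, world axes, zero at the start; "ft_torque": the same for the moment, N m; "gripper_width": opening from 0.0 (shut) to 1.0 (fully open).
Only numpy, scipy, OpenCV 4.12 (cv2) and the standard library are available. Lean on these libraries where they do the work, as an engineer would, in place of code of your own. Each camera call takes 0.05 s, during which the arm holds its last target.

TASK

Open the lock on the reject bin: slide the swarf cover all the way along its rail clear of the dial, then turn the dial clockwise through its clicks until it clicks in with the pointed end of its grip aimed straight at the shackle. Then pull the sprung shackle straight up to its stop, so that the hasp tongue springs back towards the bin, and finish while still gripping the shackle and holding it up there; do not let go. Leave the mallet head, the bushing and the gauge block standing where they are.

Things in the scene. Friction and masses are not known exactly. Their poses are not given: they have to be found in the camera images.
- lock: Lock station fixed to the ledge: dark housing 200 x 130 mm, top 50 mm above the ledge, with dial, shackle, hasp; olive bin (rim about 150 mm high, y = 150 to 345 mm) at one side. Origin: on the ledge under the dial's axis; x points from dial to shackle, y from dial to bin, z up; yaw within 0.4 rad. The cover's rail (top 96 mm high) runs along x = -88 mm, y = -195 to 75 mm.
- cover (a joint): Travel of the swarf cover in m: 0 = over the dial, 0.12 = against its stop, fully clear. It slides along the station's -y axis (away from the bin), stays where it is left and needs about 2 N (a little more if moved fast).
- cover_tab (a point): Centre of the cover's grip tab: an upright aluminium plate 12 mm thick along the station's y, 40 mm wide along x, 34 mm tall, standing on the flat cover plate (plate's top face 17 mm below this point). The plate is 90 mm long along y, reaches 40 mm past the dial's axis towards the shackle, and hides the dial from above while closed. Moves with the cover.
- dial (a joint): Angle of the dial in rad, growing counter-clockwise seen from above. Starts one to three clicks from open, near 0.42, 0.84 or 1.26; clicks are 0.42 apart, under 0.1 N m between them, and it settles at the nearest within 0.05. 0 = open: only within about 0.1 of it can the shackle rise. Stops at -0.35 and 1.62. The grip's pointed end aims along the station's x axis turned by this angle.
- dial_grip (a point): On the dial's axis, in the middle of its upright bar grip: a steel bar 14 mm thick, 51 mm long (26 mm to the pointed end, 25 mm to the square end), 34 mm tall, on a 72 mm disc whose face is 17 mm below this point. This frame's x axis runs along the bar to its pointed end. The point is 77 mm above the ledge.
- shackle (a joint): Lift of the shackle in m: 0 = shut, 0.045 = at its stop, open. It is sprung: it takes about 5 N to lift, 7 N at the stop, and falls shut when let go. With the dial not at open it lifts only 2 to 4 mm.
- bow (a point): The shackle's cross bar: a level steel bar 10 x 10 mm, 86 mm long along the station's y axis, with round legs near its ends (66 mm free between them). Origin: the bar's centre, 105 mm from the dial's axis along the station's x, 98 mm above the ledge when shut (48 mm above the housing). Moves straight up.
- hasp (a joint): Travel of the hasp's steel tongue in m: about 0.002 while the shackle's leg stands in its eye, 0.03 when it has sprung back towards the bin. It moves by its own spring once the shackle has risen about 20 mm.
- mallet_mid (a point): Centre of a loose copper-faced mallet head lying on the ledge beyond the rail's open end: 84 mm long, 36 mm high. Bystander.
- bushing_mid (a point): Centre of a loose grey cast-iron bushing standing on the ledge near the mallet head: 48 mm outside diameter, 40 mm tall. Bystander.
- gauge_mid (a point): Centre of a loose aluminium gauge block standing on the ledge behind the shackle: 35 x 20 mm, 50 mm tall. Bystander.

How it is judged:
On the way, in this order (a step that is already met when the one before it is completed fails the run):
1. the cover is slid clear of the dial (value of joint cover above 0.105 m and value of joint shackle below 0.006 m), for 0.2 s.
2. the dial is clicked in at open, with the shackle still shut (value of joint dial between -0.15 and 0.15 rad and value of joint shackle below 0.006 m), for 0.2 s.
3. the shackle is pulled up to its stop and the hasp tongue has sprung back (value of joint shackle above 0.038 m and value of joint hasp above 0.022 m), for 0.2 s.
At the end, for the whole second after the job is handed in: The shackle is held up by the fingers through the last second: lifted more than 36 of its 45 mm and not rising, fingers pressing its cross bar with more than 1 N, the hasp tongue sprung back more than 22 mm, the cover more than 100 mm along its rail and the dial within 0.17 rad of open (value of joint shackle above 0.036 m and contact force between the fingers and shackle above 1 N and velocity of joint shackle below 0.02 m/s and value of joint hasp above 0.022 m and value of joint cover above 0.1 m and value of joint dial between -0.17 and 0.17 rad); the arm keeps its last pose, push and grip.
It fails at once if the mallet head is moved more than 20 mm (distance of mallet_mid from where it was at the start of the episode above 0.02 m).
It fails at once if the bushing is moved more than 20 mm (distance of bushing_mid from where it was at the start of the episode above 0.02 m).
It fails at once if the gauge block is moved more than 20 mm (distance of gauge_mid from where it was at the start of the episode above 0.02 m).
It also fails if it takes over 54 s, if anything falls off the work surface, if the arm or the gripper's body presses on something with over 40 N, if the wrist force passes 120 N, or if a joint passes its speed limit or range.

## Working session

There is one attempt and no reset: what is moved stays moved. The work goes in short steps, Python scripts to look and compute and a tool call to move; the robot and the scene stay as the last step left them, time stands still between calls to the robot, and variables do not carry over. Pictures are saved under pics/ and viewed, and the job is handed in when it is done.

Besides the shell and the picture viewer there is one more tool, called after "Call:" in YAML: its name, and indented under it one key for each argument. drive_tool: Moves the arm, as the interface text tells. Its arguments: {"type":"object","properties":{"motion":{"type":"array","items":{"type":"array"}},"hand":{"type":"number"},"grip_force":{"type":"number"}},"required":["motion"]}

```bash
ls; mkdir -p pics; python3 - <<'E'
from rig import env
import cv2
print(env.observe())
for n in ("scene","side","wrist"):
    c=env.get_calibration(n); print(n,c)
    f=env.grab_frame(n); cv2.imwrite(f"pics/{n}0.png",f[:,:,::-1])
E
```

```text
pics
{'t': 0.0, 'qpos': array([-1.46211880e+00,  3.59498250e-01,  1.51142570e+00, -1.58012113e-05,
        1.27248540e+00, -1.15120398e-01]), 'qd': array([-2.52725150e-04, -6.74386372e-04,  9.85370340e-04,  1.56537013e-05,
       -1.03564203e-03,  5.33813311e-06]), 'joint_torque': array([ 2.90784439e-03, -5.15371692e+01, -2.70722061e+01,  6.76724408e-02,
        3.48887569e-02, -1.29601412e-04]), 'tcp_pos': array([ 0.13307772, -0.58450105,  0.30181604]), 'tcp_rot': array([-3.12013844e+00, -3.50612194e-01,  1.45162274e-05]), 'ft_force': array([0.20173119, 0.50625723, 0.45989368]), 'ft_torque': array([-0.01160432,  0.04911143,  0.0513586 ]), 'gripper_width': 1.0030853403985145}
scene {'fovy': 54.90393737393601, 'cx': 322.60425643977624, 'cy': 199.35414315704213, 'R': array([[-0.32685319,  0.94506447,  0.00448761],
       [ 0.69559934,  0.24378401, -0.6758039 ],
       [-0.63977227, -0.21776708, -0.7370678 ]]), 't': array([ 0.2714821 , -0.30979016,  1.14436168])}
side {'fovy': 49.209169186689785, 'cx': 320.4670633663044, 'cy': 200.03190574763673, 'R': array([[ 0.73343494, -0.67960286, -0.01459911],
       [-0.54492464, -0.57497852, -0.61029242],
       [ 0.4063623 ,  0.4555652 , -0.79204168]]), 't': array([-0.48386648,  0.31180458,  0.72180605])}
wrist {'fovy': 67.31906742644645, 'cx': 315.10963281188634, 'cy': 198.63610593754078, 'R': array([[ 0.22147072, -0.97516524, -0.00186504],
       [-0.94375259, -0.21481731,  0.25136543],
       [-0.24552347, -0.05390995, -0.96789046]]), 't': array([-0.59771056, -0.0302772 ,  0.39090584])}
```

View pics/scene0.png

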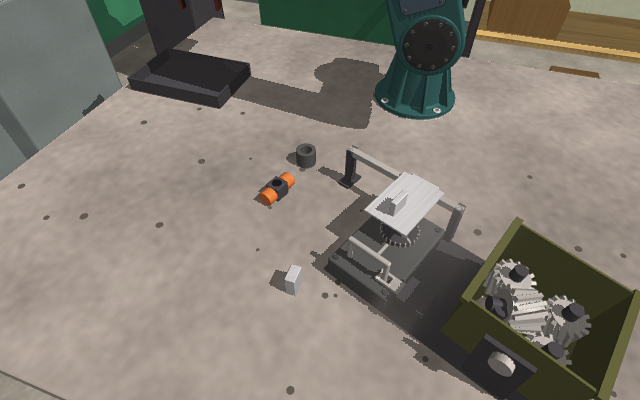

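View pics/side0.png

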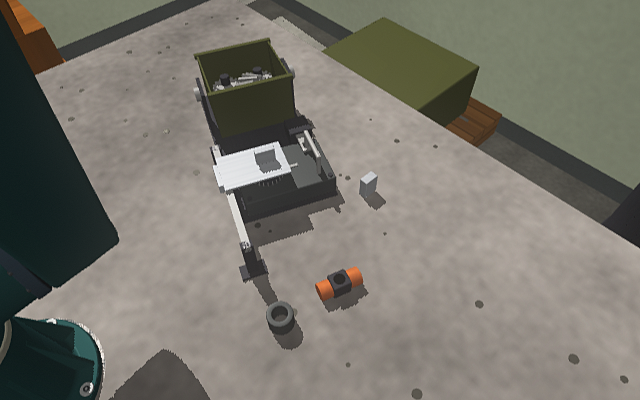

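View pics/wrist0.png

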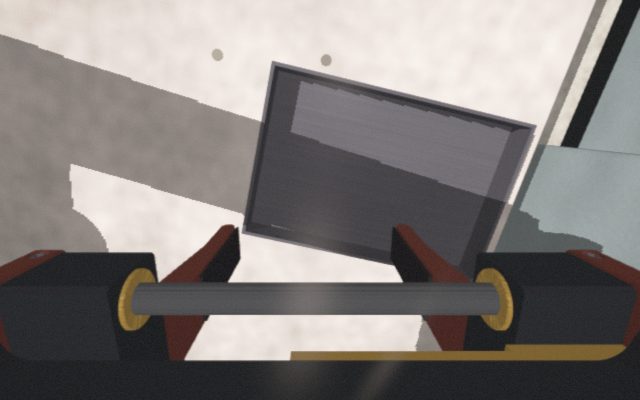

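The scene view shows the lock near (390,240), with the cover closed, the bow near (370,257), mallet (278,188), bushing (306,155) and gauge (293,280). The side view shows the same things. I'll enlarge both.

```bash
python3 - <<'E'
import cv2
a=cv2.imread("pics/scene0.png")[130:310,255:475]; cv2.imwrite("pics/scene0c.png",cv2.resize(a,None,fx=3.6,fy=3.3,interpolation=cv2.INTER_CUBIC)[:600,:800])
a=cv2.imread("pics/scene0.png")[160:310,310:510]; cv2.imwrite("pics/scene0c.png",cv2.resize(a,None,fx=4,fy=4,interpolation=cv2.INTER_CUBIC))
a=cv2.imread("pics/side0.png")[110:260,190:390]; cv2.imwrite("pics/side0c.png",cv2.resize(a,None,fx=4,fy=4,interpolation=cv2.INTER_CUBIC))
E
```

```text
(no output)
```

View pics/scene0c.png

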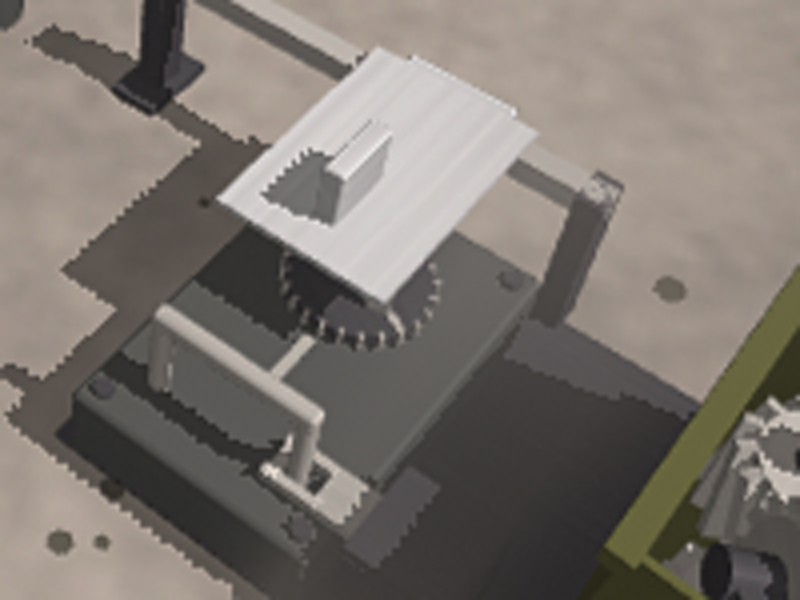

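View pics/side0c.png

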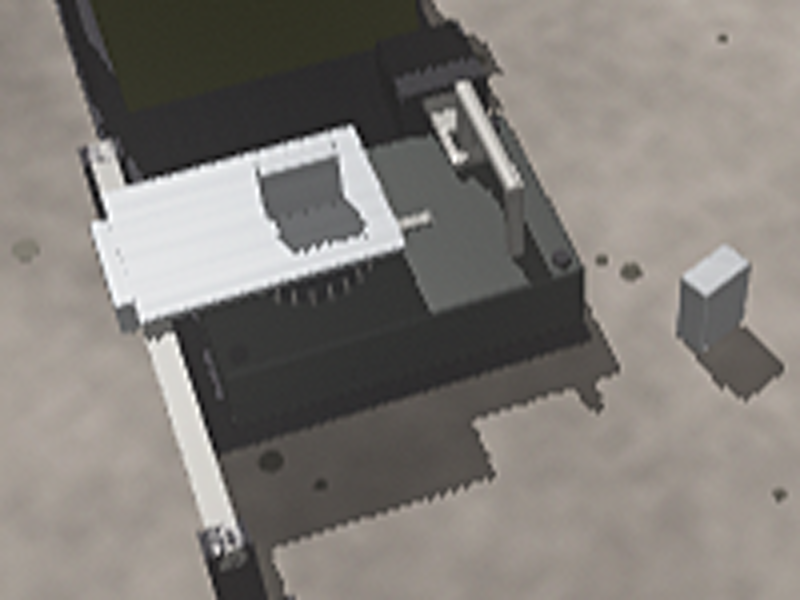

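```bash
cat > h.py <<'E'
import numpy as np, cv2
def P(c):
    f=200/np.tan(np.radians(c["fovy"])/2)
    K=np.array([[f,0,c["cx"]],[0,f,c["cy"]],[0,0,1]])
    return K@np.c_[c["R"],c["t"]]
def tri(cs,ps):
    A=[]
    for c,p in zip(cs,ps):
        M=P(c); A+=[p[0]*M[2]-M[0],p[1]*M[2]-M[1]]
    X=np.linalg.svd(np.array(A))[2][-1]; X=X[:3]/X[3]
    e=[ (lambda q:q[:2]/q[2])(P(c)@np.r_[X,1])-p for c,p in zip(cs,ps)]
    return X,np.round(np.array(e).ravel(),1)
def proj(c,X):
    q=P(c)@np.r_[X,1]; return q[:2]/q[2]
E
python3 - <<'E'
from rig import env
from h import *
S=env.get_calibration("scene");D=env.get_calibration("side")
sc=lambda u,v:np.array([310+(u+.0)/4,160+v/4.]); sd=lambda u,v:np.array([190+u/4.,110+v/4.])
pts={"plateA":((218,200),(403,243)),"plateB":((385,303),(355,127)),"plateC":((537,132),(103,195)),"plateD":((378,47),(145,322)),
"bow-y":((155,312),(515,187)),"bow+y":((325,415),(465,85)),"rail+y":((610,185),(100,150)),
"tabtopfront":((335,180),(338,145)),"tabtopback":((381,127),(260,167)),"housingcorner -y front":((75,400),(583,268))}
for k,(a,b) in pts.items():
    X,e=tri([S,D],[sc(*a),sd(*b)]); print(k,np.round(X*1000,1),e)
for k,a,b in [("mallet",(278,188),(340,282)),("bush",(306,150),(280,312)),("gaugetop",(295,269),(368,177)),("railend",(351,150),(244,246))]:
    X,e=tri([S,D],[np.array(a),np.array(b)]); print(k,np.round(X*1000,1),e)
E
```

```text
plateA [574.1  -7.7 101.1] [ 0.2 -0.1  0.1  0.1]
plateB [608.5  74.  100.6] [-0.9  0.4 -0.5 -0.3]
plateC [483.5 124.  101.4] [-0.3  0.2 -0.2 -0.1]
plateD [450.4  40.8 101.2] [-0.5  0.3 -0.4 -0.2]
bow-y [642.3 -16.8  98.5] [ 0.6 -0.2  0.4  0.1]
bow+y [672.7  60.4  98.7] [-1.8  0.7 -1.  -0.4]
rail+y [502.9 159.4  95.6] [-1.3  0.8 -0.9 -0.6]
tabtopfront [575.4  41.2 133.8] [-0.3  0.1 -0.2 -0.1]
tabtopback [537.6  54.6 134.9] [ 0. -0.  0.  0.]
housingcorner -y front [662.4 -46.4  43.9] [ 0.1 -0.   0.1  0. ]
mallet [ 504.3 -219.6   18.2] [-0.7  0.2 -0.7 -0.2]
bush [ 382.  -197.2   37.3] [-0.  0. -0. -0.]
gaugetop [706.1 -96.7  52. ] [-1.1  0.3 -0.7 -0.2]
railend [404.3 -79.8  89.4] [ 1.2 -0.5  1.1  0.5]
```

Call:
drive_tool:
  motion:
    - [[33, 50, 0], [0, 0, -0.05]]
    - [[66, 100, 0], [0, 0, -0.1]]
    - [[100, 150, 0], [0, 0, -0.15]]
    - [[133, 200, 0], [0, 0, -0.2]]
    - [[167, 250, 0], [0, 0, -0.25]]
  hand: 100

```text
t: 0.78
tcp_pos: [0.3008, -0.3329, 0.302]
tcp_rot: [-3.14, 0.045, -0.001]
ft_force: [1.3, -0.7, 0.4]
gripper_width: 0.998
```

Call:
drive_tool:
  motion:
    - [[33, 50, 0], [0, 0, -0.05]]
    - [[66, 100, 0], [0, 0, -0.1]]
    - [[100, 150, 0], [0, 0, -0.15]]
    - [[133, 200, 0], [0, 0, -0.2]]
    - [[167, 250, 0], [0, 0, -0.25]]

```text
t: 1.4
tcp_pos: [0.4685, -0.081, 0.302]
tcp_rot: [-3.11, 0.438, -0.001]
ft_force: [0.8, -0.9, 0.2]
gripper_width: 1.001
```

Call:
drive_tool:
  motion:
    - [[30, 43, 0], [0, 0, -0.05]]
    - [[60, 86, -20], [0, 0, -0.1]]
    - [[88, 129, -40], [0, 0, -0.1]]
    - [[88, 129, -40], [0, 0, -0.1]]

```text
t: 1.9
tcp_pos: [0.557, 0.0507, 0.2601]
tcp_rot: [-3.085, 0.587, 0.003]
ft_force: [0.3, -0.8, 0.4]
gripper_width: 0.996
```

```bash
python3 - <<'E'
from rig import env
from h import *
c=env.get_calibration("wrist"); f=env.grab_frame("wrist"); cv2.imwrite("pics/w1.png",f[:,:,::-1])
o=env.observe(); print(o["tcp_pos"],o["tcp_rot"])
np.save("w1.npy",P(c))
for X in [(.5754,.0412,.134),(.5376,.0546,.134),(.5741,-.0077,.1),(.6085,.074,.1)]: print(proj(c,X))
E
```

```text
[0.55627577 0.04911328 0.26085921] [-3.08545727e+00  5.88799111e-01  2.25614604e-03]
[319.72647645 188.74521055]
[321.44988658 241.1142523 ]
[376.09796656 159.17637871]
[266.34279347 156.75674353]
```

View pics/w1.png

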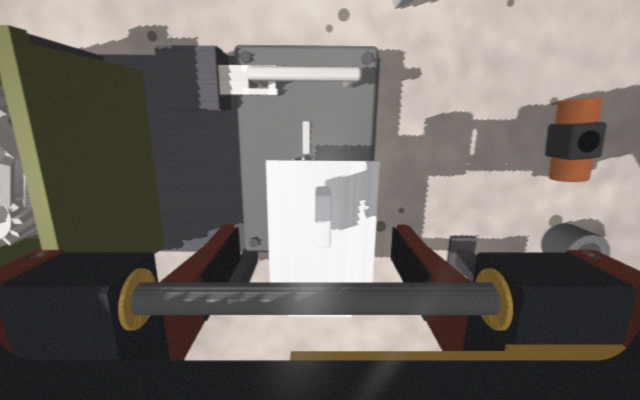

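The wrist view shows the tab's top at (323,187)–(323,246), vertical and within 2 px of prediction. Descend and grip.

Call:
drive_tool:
  motion:
    - [[0, -1, -35], [0, 0, 0]]
    - [[0, -1, -60], [0, 0, 0]]
    - [[0, -1, -75], [0, 0, 0]]
    - [[0, -1, -75], [0, 0, 0]]

```text
t: 2.45
tcp_pos: [0.5559, 0.0472, 0.1857]
tcp_rot: [-3.085, 0.59, 0.003]
ft_force: [0.0, 0.0, -0.2]
gripper_width: 1.0
```

Call:
drive_tool:
  motion:
    - [[0, 0, 0], [0, 0, 0]]
    - [[0, 0, 0], [0, 0, 0]]
    - [[0, 0, 0], [0, 0, 0]]
    - [[0, 0, 0], [0, 0, 0]]
    - [[0, 0, 0], [0, 0, 0]]
  hand: 0
  grip_force: 20

```text
t: 3.08
tcp_pos: [0.5559, 0.0473, 0.1858]
tcp_rot: [-3.085, 0.59, 0.003]
ft_force: [-0.1, 0.4, -0.3]
gripper_width: 0.468
```

Call:
drive_tool:
  motion:
    - [[0, 0, 0], [0, 0, 0]]
    - [[0, 0, 0], [0, 0, 0]]
    - [[0, 0, 0], [0, 0, 0]]
    - [[0, 0, 0], [0, 0, 0]]
    - [[0, 0, 0], [0, 0, 0]]

```text
t: 3.7
tcp_pos: [0.5558, 0.0472, 0.1858]
tcp_rot: [-3.086, 0.591, 0.003]
ft_force: [0.6, -0.8, -0.2]
gripper_width: 0.134
```

Call:
drive_tool:
  motion:
    - [[-4, -9, 0], [0, 0, 0]]
    - [[-8, -19, 0], [0, 0, 0]]
    - [[-12, -30, 0], [0, 0, 0]]
    - [[-16, -40, 0], [0, 0, 0]]
    - [[-20, -50, 0], [0, 0, 0]]

```text
t: 4.32
tcp_pos: [0.5353, -0.0036, 0.1858]
tcp_rot: [-3.085, 0.591, 0.004]
ft_force: [-0.9, 2.8, 0.7]
gripper_width: 0.136
```

Forces are low (2.8 N), as expected for the slide.

Call:
drive_tool:
  motion:
    - [[-4, -10, 0], [0, 0, 0]]
    - [[-8, -20, 0], [0, 0, 0]]
    - [[-12, -30, 0], [0, 0, 0]]
    - [[-16, -40, 0], [0, 0, 0]]
    - [[-20, -50, 0], [0, 0, 0]]

```text
t: 4.95
tcp_pos: [0.5157, -0.0521, 0.1857]
tcp_rot: [-3.079, 0.594, 0.003]
ft_force: [13.1, 37.0, -5.7]
gripper_width: 0.139
```

Call:
drive_tool:
  motion:
    - [[-2, -5, 0], [0, 0, 0]]
    - [[-4, -9, 0], [0, 0, 0]]
    - [[-5, -12, 0], [0, 0, 0]]
    - [[-5, -13, 0], [0, 0, 0]]

```text
t: 5.45
tcp_pos: [0.5129, -0.0587, 0.1855]
tcp_rot: [-3.065, 0.597, -0.001]
ft_force: [12.9, 38.4, -5.9]
gripper_width: 0.291
```

The slide met resistance at about 107 mm, which is earlier than I expected, so I'm taking pictures.

```bash
python3 - <<'E'
from rig import env
from h import *
for n,(x,y) in (("scene",(270,110)),("side",(170,110))):
    f=env.grab_frame(n)[:,:,::-1]; cv2.imwrite(f"pics/{n}1.png",f)
    cv2.imwrite(f"pics/{n}1c.png",cv2.resize(f[y:y+195,x:x+260],None,fx=3,fy=3,interpolation=cv2.INTER_CUBIC))
o=env.observe(); print(o["tcp_pos"],o["ft_force"],o["ft_torque"],o["gripper_width"])
E
```

```text
[ 0.51292691 -0.05863552  0.18553227] [14.52913346 37.34379029 -6.30839136] [ 5.76757624 -2.15550446  0.05187789] 0.28328970470045955
```

View pics/scene1c.png

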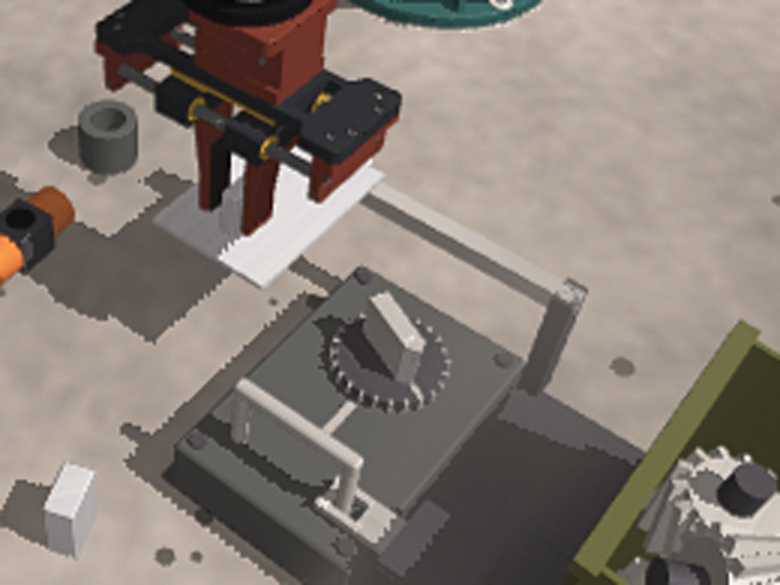

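View pics/side1c.png

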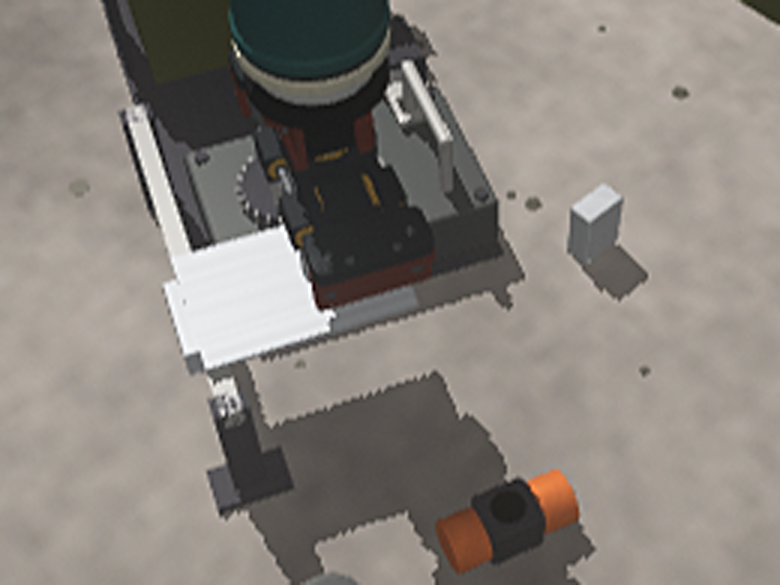

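```bash
python3 - <<'E'
from rig import env
from h import *
S=env.get_calibration("scene")
y=np.array([.370,.929])
def onplane(c,p,z):
    M=P(c); A=[M[0]-p[0]*M[2],M[1]-p[1]*M[2]]; A=np.array(A)
    return np.linalg.solve(A[:,:2],-(A[:,2]*z+A[:,3]))
for n,p,old in [("A",(155,217),(574.1,-7.7)),("B",(265,287),(608.5,74)),("C",(383,175),(483.5,124))]:
    X=onplane(S,(270+p[0]/3,110+p[1]/3),.101)*1000
    d=X-np.array(old); print(n,X,"travel",d@y,"lat",d@np.array([.929,-.37]))
E
```

```text
A [ 532.64110994 -105.46540673] travel -106.16385217121051 lat -2.342108376587838
B [567.7913197  -21.51526703] travel -103.79589478162161 lat -2.4777151938586144
C [443.75034845  26.69318176] travel -105.10540522158624 lat -0.9239035376467228
```

Call:
drive_tool:
  motion:
    - [[2, 4, 0], [0, 0, 0]]
    - [[3, 7, 0], [0, 0, 0]]
    - [[3, 7, 0], [0, 0, 0]]
    - [[3, 7, 0], [0, 0, 0]]

```text
t: 6.05
tcp_pos: [0.5156, -0.0521, 0.1856]
tcp_rot: [-3.065, 0.598, -0.001]
ft_force: [-0.5, 3.0, 1.4]
gripper_width: 0.144
```

Call:
drive_tool:
  motion:
    - [[0, 0, 0], [0, 0, 0]]
    - [[0, 0, 0], [0, 0, 0]]

```text
t: 6.3
tcp_pos: [0.5156, -0.0523, 0.1856]
tcp_rot: [-3.065, 0.598, -0.001]
ft_force: [-0.3, 2.3, 2.2]
gripper_width: 0.133
```

```bash
python3 - <<'E'
from rig import env
from h import *
f=env.grab_frame("wrist"); cv2.imwrite("pics/w2.png",f[:,:,::-1])
E
```

```text
(no output)
```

View pics/w2.png

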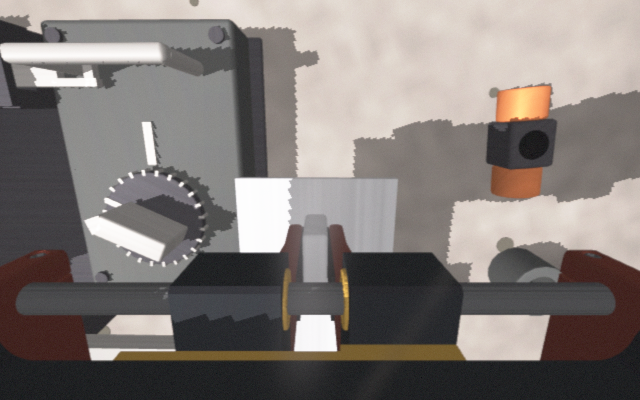

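Dial seen at about (150,235), with its pointed end at (85,225) aiming bin-ward, so about three clicks from open. I'll push again gently, gripping harder.

Call:
drive_tool:
  motion:
    - [[0, 0, 0], [0, 0, 0]]
    - [[0, 0, 0], [0, 0, 0]]
    - [[-1, -2, 0], [0, 0, 0]]
    - [[-2, -4, 0], [0, 0, 0]]
    - [[-2, -5, 0], [0, 0, 0]]
  grip_force: 45

```text
t: 6.98
tcp_pos: [0.5152, -0.0531, 0.1856]
tcp_rot: [-3.056, 0.601, -0.004]
ft_force: [8.2, 28.1, -2.4]
gripper_width: 0.141
```

Call:
drive_tool:
  motion:
    - [[1, 3, 0], [0, 0, 0]]
    - [[1, 3, 0], [0, 0, 0]]

```text
t: 7.22
tcp_pos: [0.5163, -0.0502, 0.1856]
tcp_rot: [-3.057, 0.6, -0.004]
ft_force: [-0.2, 1.3, 0.9]
gripper_width: 0.138
```

Call:
drive_tool:
  motion:
    - [[0, 0, 0], [0, 0, 0]]
    - [[0, 0, 0], [0, 0, 0]]
    - [[0, 0, 0], [0, 0, 0]]
    - [[0, 0, 30], [0, 0, 0]]
    - [[0, 0, 75], [0, 0, 0]]
  hand: 60

```text
t: 7.85
tcp_pos: [0.5153, -0.0502, 0.2602]
tcp_rot: [-3.056, 0.6, 0.001]
ft_force: [0.2, 0.3, 1.0]
gripper_width: 0.594
```

```bash
python3 - <<'E'
from rig import env
from h import *
from scipy.spatial.transform import Rotation as R
for n,(x,y) in (("scene",(270,110)),):
    f=env.grab_frame(n)[:,:,::-1]; cv2.imwrite(f"pics/{n}2.png",f)
    cv2.imwrite(f"pics/{n}2c.png",cv2.resize(f[y:y+195,x:x+260],None,fx=3,fy=3,interpolation=cv2.INTER_CUBIC))
o=env.observe(); print(o["tcp_pos"],o["ft_force"],o["tcp_rot"],o["qpos"])
f=env.grab_frame("side")[:,:,::-1]; cv2.imwrite("pics/side2.png",f)
cv2.imwrite("pics/side2c.png",cv2.resize(f[110:305,170:430],None,fx=3,fy=3,interpolation=cv2.INTER_CUBIC))
c=env.get_calibration("wrist"); np.save("w3.npy",P(c))
f=env.grab_frame("wrist"); cv2.imwrite("pics/w3.png",f[:,:,::-1])
E
```

```text
[ 0.5185487  -0.05083234  0.26658091] [1.46146998 0.31293393 3.2073362 ] [-3.05670079  0.59993839 -0.01487034] [-0.24611089  0.27902749  1.73165095  0.02995542  1.12294101  1.69943335]
```

View pics/scene2c.png

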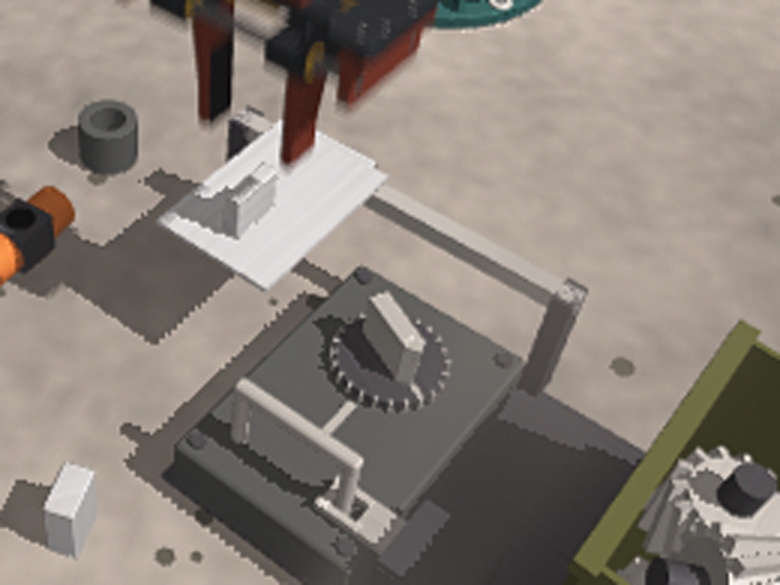

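View pics/side2c.png

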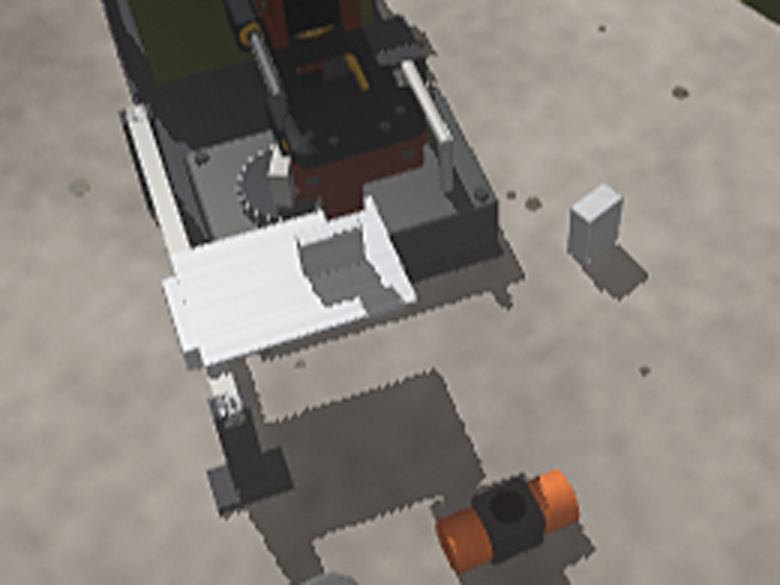

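View pics/w3.png

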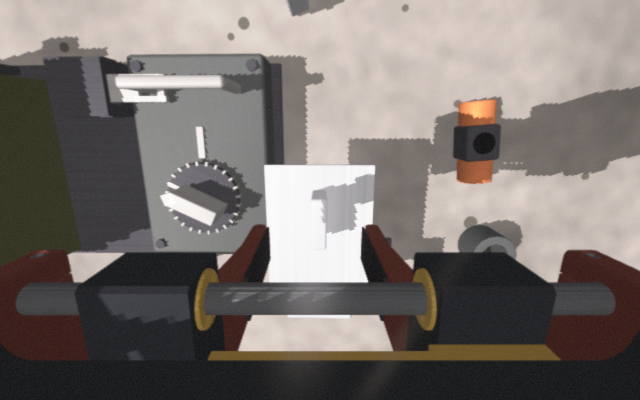

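```bash
python3 - <<'E'
from rig import env
from h import *
S=env.get_calibration("scene");D=env.get_calibration("side")
a=lambda u,v:np.array([270+u/3,110+v/3]); b=lambda u,v:np.array([170+u/3,110+v/3])
for p,q,old in (((160,220),(413,300),(574.1,-7.7)),):
    X,e=tri([S,D],[a(*p),b(*q)]);X*=1000;print(X,e,"travel",(np.array(old)-X[:2])@np.array([.37,.929]))
f=cv2.imread("pics/scene2.png")[195:255,365:445]; cv2.imwrite("pics/s2d.png",cv2.resize(f,None,fx=10,fy=10,interpolation=cv2.INTER_CUBIC))
f=cv2.imread("pics/w3.png")[140:250,140:260]; cv2.imwrite("pics/w3d.png",cv2.resize(f,None,fx=5,fy=5,interpolation=cv2.INTER_CUBIC))
E
```

```text
[ 533.94613414 -102.18282958  100.2846079 ] [-0.3  0.1 -0.2 -0.1] travel 102.6314790527796
```

View pics/s2d.png

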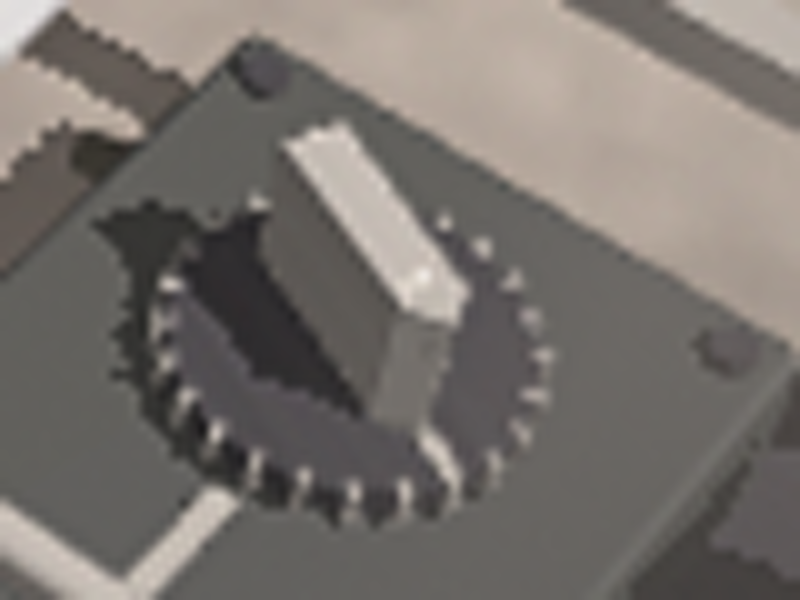

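View pics/w3d.png

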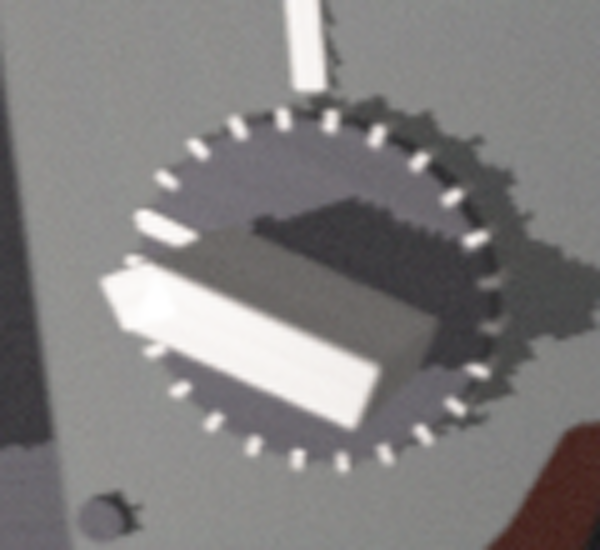

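```bash
python3 - <<'E'
from rig import env
from h import *
import h
S=env.get_calibration("scene"); W=np.load("w3.npy")
PS=P(S)
def tri2(Ms,ps):
    A=[]
    for M,p in zip(Ms,ps): A+=[p[0]*M[2]-M[0],p[1]*M[2]-M[1]]
    X=np.linalg.svd(np.array(A))[2][-1]; X=X[:3]/X[3]
    return X*1000,[np.round((lambda q:q[:2]/q[2])(M@np.r_[X,1])-p,1) for M,p in zip(Ms,ps)]
s=lambda u,v:np.array([365+u/10,195+v/10]); w=lambda u,v:np.array([140+u/5,140+v/5])
def onp(M,p,z):
    A=np.array([M[0]-p[0]*M[2],M[1]-p[1]*M[2]]); return np.linalg.solve(A[:,:2],-(A[:,2]*z+A[:,3]))*1000
R={}
for k,a,b in (("sq",(315,133),(368,399)),("tip",(458,324),(102,283))):
    print(k,tri2([PS,W],[s(*a),w(*b)]), onp(PS,s(*a),.094),onp(W,w(*b),.094))
# disc ellipse centre: scene teeth extents left158 right545 ; top215? bottom~515
print("disc", onp(PS,s(352,372),.06), onp(W,w(315,288),.06))
# tab in wrist
print("plate corners wrist z.101", onp(W,(264,165),.101), onp(W,(375,165),.101))
print("tab top", onp(W,(318,192),.134), onp(W,(318,249),.134))
y=np.array([.37,.929])
E
```

```text
sq (array([539.72133782,  46.53411999,  89.63207375]), [array([ 0.4, -0.2]), array([ 0.7, -1.2])]) [544.44868508  46.15392392] [539.6291712   45.57555065]
tip (array([577.42045572,  80.22912149,  91.19613101]), [array([ 0.5, -0.3]), array([ 0.9, -1.5])]) [580.69818384  79.47899783] [576.520367    79.94291081]
disc [569.92092666  63.47799364] [558.93353709  61.36233676]
plate corners wrist z.101 [567.8761482  -18.89348119] [ 533.53829211 -103.84473038]
tab top [536.70531052 -55.28041669] [495.07019451 -38.37717681]
```

```bash
cat >> h.py <<'E'
from scipy.spatial.transform import Rotation as Ro
def down(yaw):
    x=np.array([np.cos(yaw),np.sin(yaw),0]); z=np.array([0,0,-1.]); return Ro.from_matrix(np.c_[x,np.cross(z,x),z])
def plan(o,pos,yaw):
    c=Ro.from_rotvec(o["tcp_rot"]); x=c.as_matrix()[:,0]
    t=(down(yaw)*c.inv()).as_rotvec()
    print("tcp",np.round(o["tcp_pos"]*1000,1),"yaw",round(float(np.arctan2(x[1],x[0])),4),"tilt",np.round(c.as_matrix()[:2,2],4),"shift",np.round(np.array(pos)-o["tcp_pos"]*1000,1),"turn",np.round(t,4),"q6",round(float(o["qpos"][5]),3),"F",np.round(o["ft_force"],1))
E
python3 - <<'E'
from rig import env
from h import *
plan(env.observe(),[560.5,62,240],.80)
E
```

```text
tcp [517.8 -50.7 262.8] yaw -0.3877 tilt [0.013  0.0245] shift [ 42.7 112.7 -22.8] turn [-0.0293 -0.0031  1.1876] q6 1.699 F [ 0.6 -0.2  0. ]
```

Call:
drive_tool:
  motion:
    - [[10, 25, 0], [-0.005, 0, 0.17]]
    - [[20, 50, 0], [-0.01, 0, 0.34]]
    - [[30, 75, 0], [-0.015, -0.001, 0.51]]
    - [[40, 100, -5], [-0.02, -0.002, 0.68]]
    - [[43, 113, -10], [-0.025, -0.002, 0.85]]
  hand: 60

```text
t: 8.62
tcp_pos: [0.5606, 0.0634, 0.2512]
tcp_rot: [-3.051, -0.729, -0.002]
ft_force: [0.2, 0.3, 0.7]
gripper_width: 0.598
```

```bash
python3 - <<'E'
from rig import env
from h import *
plan(env.observe(),[560.5,62,240],.80)
E
```

```text
tcp [560.6  63.4 251.2] yaw 0.4688 tilt [0.0002 0.0047] shift [ -0.1  -1.4 -11.2] turn [-0.0047 -0.0006  0.3312] q6 1.087 F [0.2 0.3 0.7]
```

Call:
drive_tool:
  motion:
    - [[0, -1, -5], [-0.003, 0, 0.17]]
    - [[0, -1, -11], [-0.005, 0, 0.33]]
    - [[0, -1, -11], [-0.005, 0, 0.33]]
    - [[0, -1, -11], [-0.005, 0, 0.33]]

```text
t: 9.12
tcp_pos: [0.5603, 0.0623, 0.2397]
tcp_rot: [-2.896, -1.217, 0.002]
ft_force: [0.5, -0.3, 0.5]
gripper_width: 0.603
```

```bash
python3 - <<'E'
from rig import env
from h import *
plan(env.observe(),[560.5,62,146],.80)
c=env.get_calibration("wrist"); f=env.grab_frame("wrist"); cv2.imwrite("pics/w4.png",f[:,:,::-1]); np.save("w4.npy",P(c))
print(proj(c,[.5605,.062,.094]),proj(c,[.5605,.062,.06]))
E
```

```text
tcp [560.3  62.3 239.7] yaw 0.7955 tilt [-0.0015 -0.0003] shift [  0.2  -0.3 -93.7] turn [ 0.0003 -0.0015  0.0045] q6 0.764 F [ 0.5 -0.3  0.5]
[316.89763004 210.51991533] [316.72338069 199.57796278]
```

View pics/w4.png

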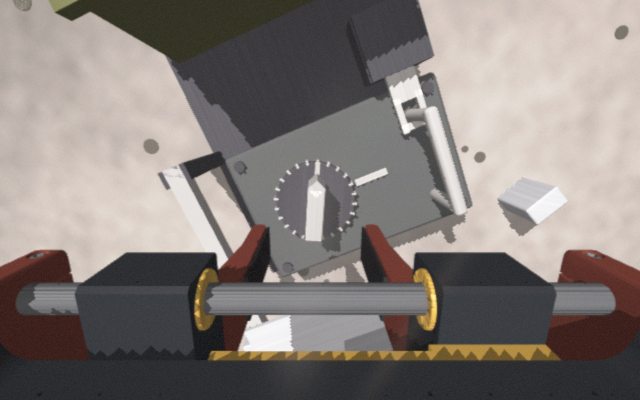

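Bar runs from (314,241) to the tip (317,178), centred between the fingers and aligned within 0.05 rad. Descend and grip.

Call:
drive_tool:
  motion:
    - [[0, 0, -40], [0, 0, -0.04]]
    - [[0, 0, -70], [0, 0, -0.04]]
    - [[0, 0, -88], [0, 0, -0.04]]
    - [[0, 0, -93], [0, 0, -0.04]]
    - [[0, 0, -93], [0, 0, -0.04]]

```text
t: 9.8
tcp_pos: [0.5607, 0.0622, 0.1472]
tcp_rot: [-2.92, -1.158, 0.001]
ft_force: [-1.3, 0.7, 1.1]
gripper_width: 0.602
```

Call:
drive_tool:
  motion:
    - [[0, 0, 0], [0, 0, 0]]
    - [[0, 0, 0], [0, 0, 0]]
    - [[0, 0, 0], [0, 0, 0]]
    - [[0, 0, 0], [0, 0, 0]]
    - [[0, 0, 0], [0, 0, 0]]
  hand: 0
  grip_force: 20

```text
t: 10.42
tcp_pos: [0.5604, 0.0625, 0.1474]
tcp_rot: [-2.92, -1.158, 0.002]
ft_force: [-2.5, 1.6, 3.0]
gripper_width: 0.162
```

Call:
drive_tool:
  motion:
    - [[0, 0, 0], [0, 0, 0]]
    - [[0, 0, 0], [0, 0, 0]]

```text
t: 10.68
tcp_pos: [0.5604, 0.0625, 0.1474]
tcp_rot: [-2.92, -1.158, 0.002]
ft_force: [-2.0, 0.6, 2.1]
gripper_width: 0.159
```

```bash
python3 - <<'E'
from rig import env
from h import *
o=env.observe();plan(o,[560.5,62,146],-.379);print(o["ft_torque"],o["gripper_width"])
E
```

```text
tcp [560.4  62.5 147.4] yaw 0.7551 tilt [-0.0014  0.0003] shift [ 0.1 -0.5 -1.4] turn [-1.1000e-03 -1.1000e-03 -1.1341e+00] q6 0.804 F [-2.   0.6  2.1]
[ 0.10784985  0.07224905 -0.04739536] 0.1588923244545213
```

Call:
drive_tool:
  motion:
    - [[0, 0, 0], [0, 0, -0.11]]
    - [[0, 0, 0], [0, 0, -0.22]]
    - [[0, 0, 0], [0, 0, -0.33]]
    - [[0, 0, 0], [0, 0, -0.44]]
    - [[0, 0, 0], [0, 0, -0.55]]

```text
t: 11.3
tcp_pos: [0.5609, 0.0616, 0.1474]
tcp_rot: [3.125, 0.317, -0.0]
ft_force: [0.6, -3.9, 0.4]
gripper_width: 0.16
```

Call:
drive_tool:
  motion:
    - [[0, 0, 0], [0, 0, -0.11]]
    - [[0, 0, 0], [0, 0, -0.22]]
    - [[0, 0, 0], [0, 0, -0.33]]
    - [[0, 0, 0], [0, 0, -0.44]]
    - [[0, 0, 0], [0, 0, -0.55]]

```text
t: 11.92
tcp_pos: [0.5608, 0.0605, 0.1474]
tcp_rot: [3.091, -0.548, -0.001]
ft_force: [-1.9, -5.2, 2.7]
gripper_width: 0.161
```

```bash
python3 - <<'E'
from rig import env
from h import *
o=env.observe();plan(o,[560.5,62,146],-.379);print(o["ft_torque"],o["gripper_width"])
E
```

```text
tcp [560.8  60.5 147.4] yaw -0.3508 tilt [-0.0008 -0.0024] shift [-0.3  1.5 -1.4] turn [ 0.0024 -0.0009 -0.0282] q6 1.91 F [-1.9 -5.2  2.7]
[-0.62791045  0.19551134 -0.01317141] 0.16087364375623547
```

Call:
drive_tool:
  motion:
    - [[0, 1, 0], [0, 0, -0.02]]
    - [[0, 1, 0], [0, 0, -0.035]]
    - [[0, 1, 0], [0, 0, -0.035]]

```text
t: 12.3
tcp_pos: [0.5608, 0.0606, 0.1474]
tcp_rot: [3.08, -0.598, -0.0]
ft_force: [-0.9, -6.2, 1.8]
gripper_width: 0.156
```

Call:
drive_tool:
  motion:
    - [[0, 0, 0], [0, 0, 0]]
    - [[0, 0, 0], [0, 0, 0]]
    - [[0, 0, 0], [0, 0, 0]]
    - [[0, 0, 40], [0, 0, 0]]
    - [[0, 0, 95], [0, 0, 0]]
  hand: 60

```text
t: 12.92
tcp_pos: [0.5597, 0.0608, 0.2419]
tcp_rot: [3.08, -0.597, -0.007]
ft_force: [1.0, -0.9, 0.6]
gripper_width: 0.598
```

Call:
drive_tool:
  motion:
    - [[0, 0, 0], [0, 0, 0]]
    - [[0, 0, 0], [0, 0, 0]]

```text
t: 13.18
tcp_pos: [0.5593, 0.0609, 0.2416]
tcp_rot: [3.08, -0.597, -0.007]
ft_force: [0.6, 0.1, -0.9]
gripper_width: 0.598
```

```bash
python3 - <<'E'
from rig import env
from h import *
o=env.observe();plan(o,[657.5,21.8,240],-.379+np.pi/2)
c=env.get_calibration("wrist"); f=env.grab_frame("wrist"); cv2.imwrite("pics/w5.png",f[:,:,::-1]); np.save("w5.npy",P(c))
cv2.imwrite("pics/w5d.png",cv2.resize(f[80:260,220:440,::-1],None,fx=3.3,fy=3.3,interpolation=cv2.INTER_CUBIC))
print(proj(c,[.6575,.0218,.103]))
E
```

```text
tcp [559.3  60.9 241.6] yaw -0.383 tilt [-0.0053 -0.0036] shift [ 98.2 -39.1  -1.6] turn [ 7.0000e-03 -1.3000e-03  1.5748e+00] q6 1.943 F [ 0.6  0.1 -0.9]
[315.0456296   62.42415846]
```

View pics/w5.png

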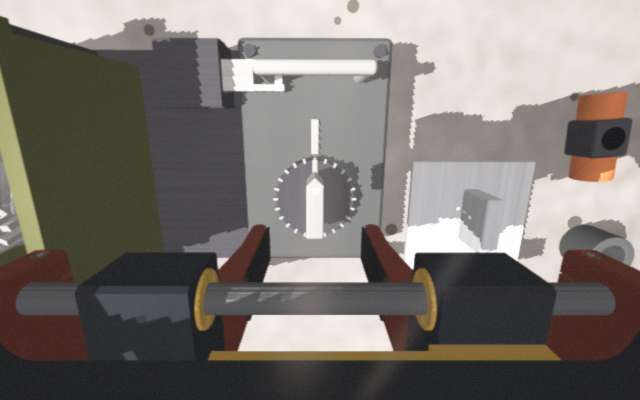

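View pics/w5d.png

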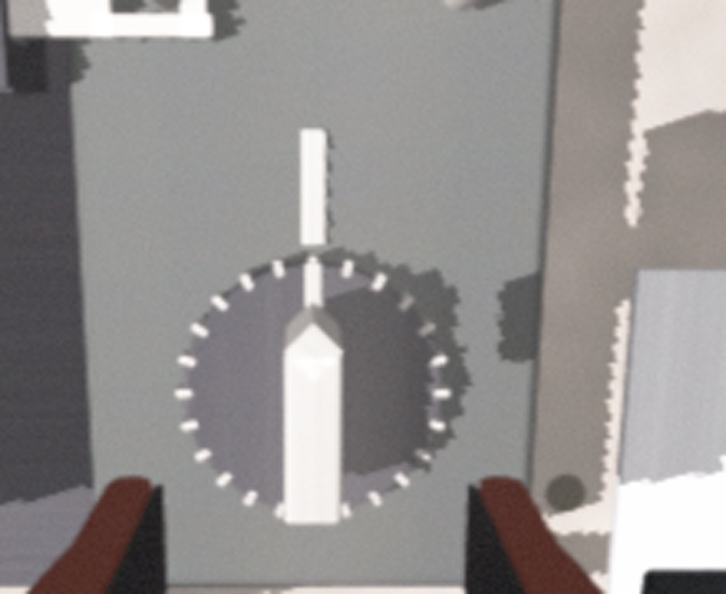

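The dial's pointer lines up with the housing mark at (315,120–180), so it's open and the cover is clear. Next is the bow, at (253–376, 67).

Call:
drive_tool:
  motion:
    - [[20, -8, 0], [0.001, 0, 0.18]]
    - [[40, -16, 0], [0.002, 0, 0.36]]
    - [[60, -24, 0], [0.003, 0, 0.54]]
    - [[80, -32, 0], [0.003, 0, 0.72]]
    - [[97, -39, 0], [0.004, 0, 0.9]]

```text
t: 13.85
tcp_pos: [0.6555, 0.0216, 0.2384]
tcp_rot: [3.033, 0.811, -0.012]
ft_force: [-0.2, 1.0, -0.1]
gripper_width: 0.595
```

```bash
python3 - <<'E'
from rig import env
from h import *
plan(env.observe(),[656,22,240],-.381+np.pi/2)
E
```

```text
tcp [655.5  21.6 238.4] yaw 0.5228 tilt [-0.0069 -0.0039] shift [0.5 0.4 1.6] turn [ 0.0061 -0.0054  0.667 ] q6 0.98 F [-0.2  1.  -0.1]
```

Call:
drive_tool:
  motion:
    - [[0, 0, 0], [0.002, -0.002, 0.17]]
    - [[0, 0, 0], [0.003, -0.003, 0.34]]
    - [[0, 0, 0], [0.005, -0.004, 0.51]]
    - [[0, 0, 1], [0.006, -0.005, 0.667]]
    - [[0, 0, 1], [0.006, -0.005, 0.667]]

```text
t: 14.48
tcp_pos: [0.6546, 0.0217, 0.2374]
tcp_rot: [-2.601, -1.758, 0.005]
ft_force: [-0.1, 0.6, 0.8]
gripper_width: 0.598
```

Call:
drive_tool:
  motion:
    - [[0, 0, 0], [0, 0, 0]]

```text
t: 14.6
tcp_pos: [0.6542, 0.0218, 0.2363]
tcp_rot: [-2.603, -1.753, 0.007]
ft_force: [-0.2, 0.4, -0.1]
gripper_width: 0.597
```

```bash
python3 - <<'E'
from rig import env
from h import *
plan(env.observe(),[656,22,159],-.381+np.pi/2)
c=env.get_calibration("wrist"); f=env.grab_frame("wrist"); cv2.imwrite("pics/w6.png",f[:,:,::-1]); np.save("w6.npy",P(c))
print(proj(c,[.656,.022,.103]))
f=env.grab_frame("scene")[:,:,::-1]; cv2.imwrite("pics/s6.png",cv2.resize(f[110:305,270:530],None,fx=3,fy=3,interpolation=cv2.INTER_CUBIC))
E
```

```text
tcp [654.2  21.8 236.3] yaw 1.1854 tilt [-0.0053  0.0002] shift [  1.8   0.2 -77.3] turn [-0.0002 -0.0053  0.0044] q6 0.313 F [-0.2  0.4 -0.1]
[318.9043564  214.33859795]
```

View pics/w6.png

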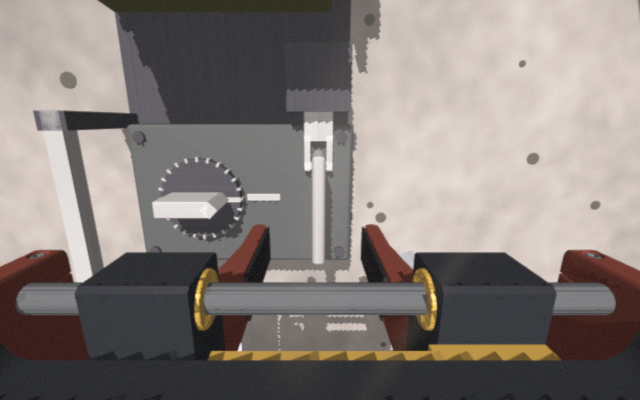

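View pics/s6.png

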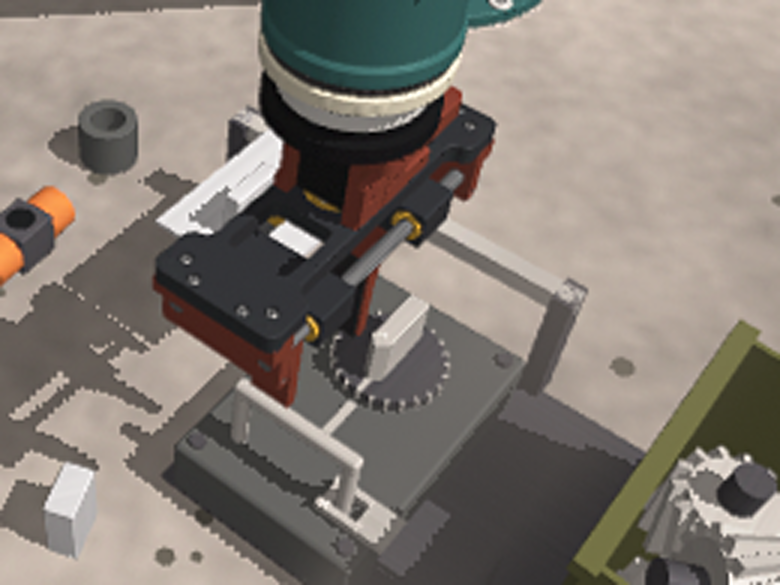

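Bow spans (319,152) to (319,262), in the column I predicted and centred between the fingers. Descend and grip hard.

Call:
drive_tool:
  motion:
    - [[2, 0, -30], [0, -0.005, 0.004]]
    - [[2, 0, -55], [0, -0.005, 0.004]]
    - [[2, 0, -72], [0, -0.005, 0.004]]
    - [[2, 0, -79], [0, -0.005, 0.004]]
    - [[2, 0, -79], [0, -0.005, 0.004]]

```text
t: 15.32
tcp_pos: [0.6562, 0.0218, 0.1573]
tcp_rot: [-2.601, -1.761, 0.001]
ft_force: [0.1, -0.2, 0.0]
gripper_width: 0.601
```

Call:
drive_tool:
  motion:
    - [[0, 0, 0], [0, 0, 0]]
    - [[0, 0, 0], [0, 0, 0]]
    - [[0, 0, 0], [0, 0, 0]]
    - [[0, 0, 0], [0, 0, 0]]
    - [[0, 0, 0], [0, 0, 0]]
  hand: 0
  grip_force: 45

```text
t: 15.95
tcp_pos: [0.6561, 0.0218, 0.1574]
tcp_rot: [-2.601, -1.761, 0.001]
ft_force: [-0.5, 0.6, 0.9]
gripper_width: 0.109
```

Call:
drive_tool:
  motion:
    - [[0, 0, 0], [0, 0, 0]]
    - [[0, 0, 0], [0, 0, 0]]

```text
t: 16.2
tcp_pos: [0.6561, 0.0218, 0.1575]
tcp_rot: [-2.601, -1.761, 0.001]
ft_force: [-0.5, 0.1, 0.2]
gripper_width: 0.111
```

Gripped (0.111 of the stroke, about 10 mm). Lift.

Call:
drive_tool:
  motion:
    - [[0, 0, 5], [0, 0, 0]]
    - [[0, 0, 12], [0, 0, 0]]
    - [[0, 0, 20], [0, 0, 0]]
    - [[0, 0, 28], [0, 0, 0]]
    - [[0, 0, 34], [0, 0, 0]]

```text
t: 16.82
tcp_pos: [0.656, 0.0218, 0.1921]
tcp_rot: [-2.601, -1.761, 0.001]
ft_force: [2.0, 1.2, -5.7]
gripper_width: 0.107
```

Call:
drive_tool:
  motion:
    - [[0, 0, 4], [0, 0, 0]]
    - [[0, 0, 7], [0, 0, 0]]
    - [[0, 0, 10], [0, 0, 0]]
    - [[0, 0, 10], [0, 0, 0]]

```text
t: 17.32
tcp_pos: [0.656, 0.0218, 0.2023]
tcp_rot: [-2.601, -1.761, 0.0]
ft_force: [2.2, -0.3, -5.8]
gripper_width: 0.11
```

Call:
drive_tool:
  motion:
    - [[0, 0, 1], [0, 0, 0]]
    - [[0, 0, 1], [0, 0, 0]]
    - [[0, 0, 1], [0, 0, 0]]
    - [[0, 0, 1], [0, 0, 0]]

```text
t: 17.82
tcp_pos: [0.656, 0.0218, 0.2026]
tcp_rot: [-2.601, -1.761, 0.001]
ft_force: [4.9, 0.5, -14.8]
gripper_width: 0.109
```

```bash
python3 - <<'E'
from rig import env
from h import *
f=env.grab_frame("scene")[:,:,::-1]; cv2.imwrite("pics/s7.png",cv2.resize(f[110:305,270:530],None,fx=3,fy=3,interpolation=cv2.INTER_CUBIC))
f=env.grab_frame("wrist")[:,:,::-1]; cv2.imwrite("pics/w7.png",f)
o=env.observe(); plan(o,[656,22,203],-.381+np.pi/2); print(o["gripper_width"])
E
```

```text
tcp [656.   21.8 202.6] yaw 1.19 tilt [-0.001   0.0003] shift [0.  0.2 0.4] turn [-0.0003 -0.001  -0.0002] q6 0.309 F [  4.7  -0.5 -14.5]
0.11135778923959928
```

View pics/s7.png

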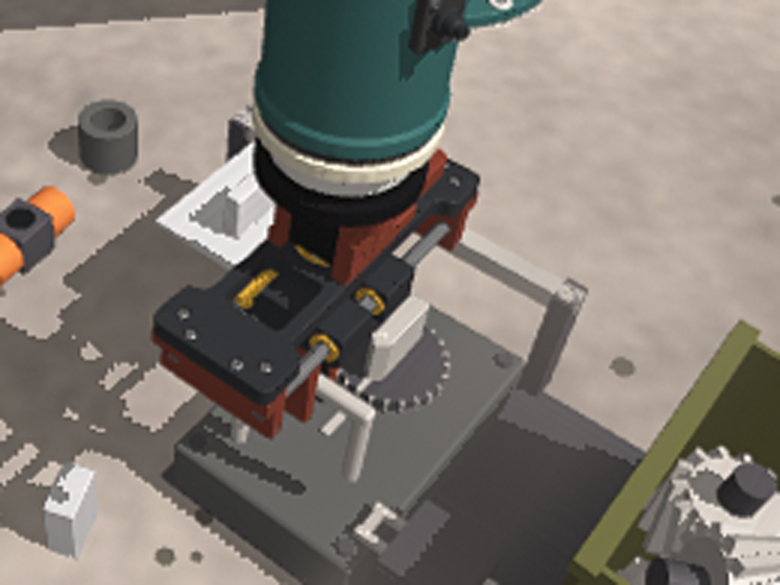

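View pics/w7.png

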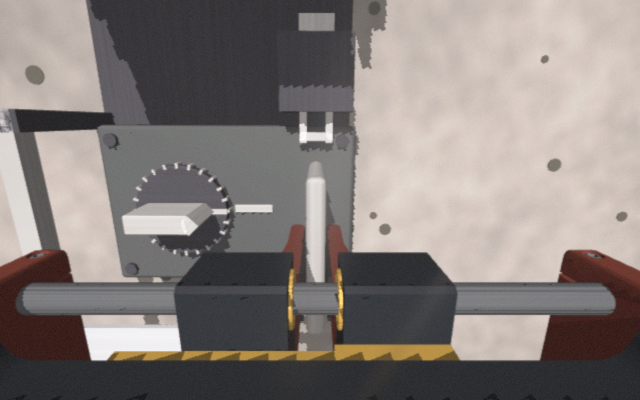

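The shackle is at its stop (14.5 N downward on the tool). The hasp eye has sprung back towards the bin, at (316,128) with its tail out at (316,20). The dial still points along the mark, the cover is clear and the bystanders look unmoved. Handing in while still gripping.

```bash
python3 - <<'E'
from rig import env
print(env.close_job())
E
```

```text
the job is handed in; nothing more can be done
None
```

The lock is open. I slid the cover clear, turned the dial clockwise to open, then lifted the shackle to its stop. I handed in at about 18 s of the 54 s, still gripping it; the hand-in reports no verdict.

**What the last checks showed:**
- **Shackle:** the tool rose about 45 mm while gripping the bar. It then met the stop at about 14.5 N, with the grip still at 10 mm, the bar's thickness.
- **Hasp:** the tongue is visibly sprung back towards the bin in both the scene and wrist pictures.
- **Dial:** the pointed end lines up with the mark on the housing.
- **Bystanders:** the mallet head, bushing and gauge block look unmoved. I compared them only by eye.

**What disagreed:**
- **Cover travel:** the cover hit a hard stop after about 105 to 108 mm measured from its start, not 120 mm. It sits about 119 mm from the dial's axis, so I took it to have started roughly 14 mm along its rail. It may have come back 2 to 3 mm when I let go.
- **Cover push force:** pushing against that stop reached about 38 N along the slide, through the fingers, before I backed off.
- **Dial start angle:** I measured about 1.13 rad at the start, against the nominal 1.26.

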